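# Pop the battery hatch of the boat's lit display plinth

## Task

The boat model's lights need fresh batteries: with a fingertip, gently press the yellow-dot end of the battery hatch on the boat's black plinth fully in, once, and let go, so that its push-push latch releases and the hatch pops up (pressing it down again would latch it shut). Then keep your hand off it and watch for two seconds that it stays standing open. Leave the other plinth's hatch shut, do not touch either model, and neither pick up nor shift anything else on the table.

Things in the scene. Friction and masses are not known exactly. Their poses are not given: they have to be found in the camera images.
- boat_plinth: the boat's display plinth, black, 200 x 240 x 60 mm, fixed to the table; origin at the centre of its underside, x towards the public, y along its length, z up. Boat and sea stand on the part beyond the hatch (x from -22 to 100 mm), the model up to 125 mm above the table; the hatch is in the rear strip (x from -100 to -31 mm), centred at y = +50 mm
- boat: the model patrol boat, olive green with red underside, 190 x 55 mm, 62 mm tall, glued to the black plinth; its nearest side is 100 mm from the press dot; origin at the middle of its keel
- boat_dot (a point): centre of the yellow press dot (16 mm across) on the top face of the black boat plinth's grey hatch, 60 mm above the table, 15 mm in from the free edge, 56 mm from the hinge, midway along the width. x points from the free edge to the hinge, y along the hinge, z out of the hatch's face (up when shut)
- boat_hatch (a joint): hinge angle (rad) of the boat plinth's hatch: about 0 latched shut, negative while pressed in, 0.95 standing open (54 degrees). Pressing at the dot takes about 3 N; at -0.07 (4 mm in) the latch is released; the slightly springy stop is at -0.1 (5.5 mm in). Once the finger goes away a spring swings the hatch up in about 1 s and holds it open. A shorter press leaves it latched
- boat_panel: the boat plinth's grey hatch plate, 69 x 66 x 3 mm, flush in the plinth's top; origin at the plate's centre, x from free edge to hinge, z out of its face. The free edge is the plinth's rear top edge, on the robot's side; the hinge is on the model's side, so the free edge swings up and towards the model, 58 mm high when open
- boat_latch (a joint): position (m) of the pin hidden inside the boat hatch's push-push latch: 0 latched; pushed to +0.004 or more by a press that lets the hatch go; between +0.001 and -0.003 when open; it goes below -0.004 only when the open hatch is pressed fully down again, which latches it shut
- carrier_plinth: the other display plinth, red-brown, same size, frame and hatch as the boat's plinth, with a tracked carrier on orange earth; not to be opened
- carrier: the model tracked carrier, olive green, 140 x 72 mm, glued to the red-brown plinth, its top up to 128 mm above the table (thin aerial to 164 mm); origin under its middle
- carrier_dot (a point): centre of the yellow press dot (16 mm across) on the top face of the red-brown carrier plinth's grey hatch, 60 mm above the table, 15 mm in from the free edge, 56 mm from the hinge, midway along the width. x points from the free edge to the hinge, y along the hinge, z out of the hatch's face (up when shut)
- carrier_hatch (a joint): hinge angle (rad) of the red-brown carrier plinth's hatch, about 0 latched shut; same hatch, latch and directions as the boat plinth's
- paint_green_mid (a point): a small glass pot of olive green paint, 33 mm across, 42 mm tall; this point is its middle
- paint_rust_mid (a point): a small glass pot of rust red paint, 33 mm across, 42 mm tall; this point is its middle
- glue_mid (a point): a white glue bottle with a blue band and a thin nozzle, 28 mm across, 90 mm tall; this point is its middle
- cell_a_mid (a point): a fresh AA cell, black and copper, 50 mm long, 14 mm thick, lying in the small black tray; this point is its middle
- cell_b_mid (a point): the second fresh AA cell, lying beside the first in the tray; this point is its middle
- brush_mug_mid (a point): a blue ceramic mug holding brushes, 68 mm across, mug 85 mm tall, brushes up to 190 mm; this point is its middle
- tweezers_mid (a point): steel tweezers lying flat, 120 mm long, 16 mm wide, 8 mm high; this point is its middle

How it is judged:
By the outcome, as a careful person would: the job done as asked, in the order asked, and still so for the second after the job is handed in, with the robot touching nothing.
It also fails if it takes over 38 s, if anything falls off the work surface, if the arm or the gripper's body presses on something with over 40 N, if the wrist force passes 120 N, or if a joint passes its speed limit or range.

## Robot

A 6-joint arm with a two-finger parallel gripper is mounted at the origin on the work surface. World frame = base frame: x ahead of the robot, y to its left, z up, the work surface at z = 0. Lengths are in m, angles in degrees, forces in N, time in s.
With the tool pointing down it reaches from about 0.4 to 0.925 m from the base axis. Payload 3.4 kg.
Tool frame: the origin (TCP) lies at the very end of the fingers, on their centre line; the grasp point (between the pads) lies ctrl.tcp_to_grasp behind it (ctrl.tcp_to_grasp is the distance from the TCP to the grasp point, in m); z points along the fingers, y is the line along which they close (so a half turn about z gives the same grasp; the last joint's range is limited). The gripper opens to 85 mm and grips with 20 to 120 N. Pads are 22 mm wide; open, the fingers measure 114 mm over their backs; the gripper's body (76 mm by 85 mm) begins 54 mm behind the grasp point. The pads swing forward as they close: fully open they stand 13 mm farther back than shut.
Start: joints at [-71.419, 17.578, 86.31, -0, 76.112, -4.211], TCP at [0.223, -0.53, 0.193] pointing down, gripper open.
Joint ranges: [-179.03, 179.03], [-60, 130.46], [8.19, 133.38], [-81.62, 261.62], [5.75, 156.47], [-153.77, 153.77]. Speed limits (degrees/s): [147.25, 147.25, 180, 180, 180, 180].

## Interface

Orientations are given as [roll, pitch, yaw] about the fixed x, y, z axes, in that order (R = Rz(yaw) Ry(pitch) Rx(roll)).
In Python, from station import ctrl, eyes, order gives the robot as it stands.
- The arm moves only by the tool drive_tool, never from a script. Its argument "series" is a list of rows, each a list of 7 numbers: the turn, a rotation vector about the world's x, y, z normalised to -1 to 1, where 1 is 180 degrees, then the shift along the world's x, y, z normalised to -1 to 1, where 1 is 0.1 m, then the closure, from -1 (fully open) to 1 (shut). In form: [[wx, wy, wz, tx, ty, tz, gripper], ...]. A call has 1 to 12 rows; each row shifts and turns the commanded pose from where the row before left it; what a row does not reach is not made up. A row lasts 1/8 s, in which the tool goes at most 62.5 mm and 10.7 degrees, less where a joint would pass 70% of its speed; a pose out of reach is approached as far as the arm can. A call with a number of a shift or a turn outside -1 to 1 is refused whole. A call with a gripper value outside its range is refused whole. The fingers move at their own pace and stop on an object; the grip force is fixed at half the most. Time passes only in rows, so rows that do not move let the fingers close. It gives the time, the measured TCP pose, the force, the opening and the grip force at its end, in the units of the state.
- ctrl.read_state(): the state, without advancing time (a new reading comes with each control period).
- eyes.snapshot(name): name is "scene" or "side" or "wrist"; returns (picture, depth): 480x640x3 uint8, blue, green, red; 480x640 float32, m along the optical axis (not along the pixel's ray), 0 where there is no reading.
- eyes.camera_info(name): a dict with "fov_y" (degrees; the focal length in pixels is half the picture's height over the tangent of half this angle, whatever the lens; pixels are square), "cx", "cy" (the principal point, pixels), "dist_coeffs" ([k1, k2, p1, p2, k3] as OpenCV has them; the pictures are not rectified), "xyz" and "orientation" of the camera in the world; the wrist camera has in their place "mount" (4x4, takes a point from camera to tool coordinates, whose origin is the TCP and whose axes are the flange's). Camera axes: x right, y down, z forward; pixel columns grow to the right and rows downward; lengths in m; the calibration is good to about 2 mm. A picture is of the moment at which its call begins: read the wrist's pose just before it. camera_info takes no time and is no camera call.
- order.hand_in(): hands the job in; it is judged then, once.
Trained networks look in the newest picture that a camera, given by its name, has taken for a name from the list of things; names that differ only in an ending like _2 or _b are one class to them, and where a whole thing is asked for, a point or a joint stands for the part that bears it (a point fixed in the world has none). Each returns a list of dicts, best first, with "score" (0 to 1); they miss things now and then, are a little off and sometimes report something else, mostly with a low value. They report only what shows in the picture. A call takes as long as a camera call.
- eyes.boxes_of(camera, target): "bbox" ([centre column, centre row, width, height] in pixels, round what is visible of it).
- eyes.spot_point(camera, target): "centre" ([column, row] in pixels: a listed point, or the origin of a listed thing).
The state is a dict: "clock": time; "qpos": joint angles; "qd": joint speeds; "tau": joint torques, N m; "eef_pos": TCP position; "tcp_rot": TCP orientation; "force": force on the tool from outside, world axes, zero at the start; "ft_torque": the same for the moment, N m; "opening": finger opening in m; "finger_force": force on a finger pad.
Only numpy, scipy, OpenCV 4.12 (cv2) and the standard library are available. Lean on these libraries where they do the work, as an engineer would, in place of code of your own. Each camera call takes 0.05 s, during which the arm holds its last target. There are 200 camera calls.

## Working session

There is one attempt and no reset: what is moved stays moved. The work goes in short steps, Python scripts to look and compute and a tool call to move; the robot and the scene stay as the last step left them, time stands still between calls to the robot, and variables do not carry over. Pictures are saved under pics/ and viewed, at most 10 in all, crops included, and the job is handed in when it is done.

Besides the shell and the picture viewer there is one more tool, called after "Call:" as name(argument=value, ...), one argument or row to a line, values as JSON. drive_tool: Moves the arm, as the interface text tells. Scaled input: -1 to 1 covers 0.1 m each way for a shift and 180 degrees each way for a turn. Its arguments: {"type":"object","properties":{"series":{"type":"array","items":{"type":"array","items":{"type":"number","minimum":-1,"maximum":1}}}},"required":["series"]}

```bash
mkdir -p pics; cat > h.py <<'E'
import numpy as np, cv2
from scipy.spatial.transform import Rotation as R
from station import ctrl, eyes, order
def K(i):
    f=240/np.tan(np.radians(i["fov_y"])/2); return np.array([[f,0,i["cx"]],[0,f,i["cy"]],[0,0,1]])
def pose(name):
    i=eyes.camera_info(name)
    if name=="wrist":
        s=ctrl.read_state(); T=np.eye(4); T[:3,:3]=R.from_euler("xyz",s["tcp_rot"],degrees=True).as_matrix(); T[:3,3]=s["eef_pos"]
        T=T@np.array(i["mount"]); return i,T[:3,:3],T[:3,3]
    return i,R.from_euler("xyz",i["orientation"],degrees=True).as_matrix(),np.array(i["xyz"])
def onplane(p,uv,z):
    i,Rm,t=p
    u=cv2.undistortPoints(np.array([[uv]],float),K(i),np.array(i["dist_coeffs"],float))[0,0]
    d=Rm@np.array([u[0],u[1],1]); return t+d*(z-t[2])/d[2]
def proj(p,X):
    i,Rm,t=p
    return cv2.projectPoints(((np.array(X)-t)@Rm).reshape(-1,1,3),np.zeros(3),np.zeros(3),K(i),np.array(i["dist_coeffs"],float))[0][:,0]
E
python3 - <<'E'
from h import *
s=ctrl.read_state(); print(s, ctrl.tcp_to_grasp)
for c in ["scene","side","wrist"]:
    p=pose(c); im,d=eyes.snapshot(c); cv2.imwrite(f"pics/{c}0.png",im); print(c,p[2],eyes.camera_info(c)["fov_y"])
    for n in ["boat_dot","carrier_dot","boat_plinth"]:
        for r in eyes.spot_point(c,n)[:2]:
            print(n,round(r["score"],2),np.round(r["centre"]),np.round(onplane(p,r["centre"],0.0 if n=="boat_plinth" else 0.06),3))
E
```

```text
{'clock': 0.0, 'qpos': array([-7.14194056e+01,  1.76210497e+01,  8.63832864e+01, -7.99398193e-04,
        7.61116353e+01, -4.21394373e+00]), 'qd': array([ 0.02652564,  0.05895126,  0.15868646,  0.06197857, -0.02046875,
        0.07200349]), 'tau': array([ 1.33230013e-03, -4.57552028e+01, -2.51915574e+01,  1.90381670e-04,
        1.31250432e-02, -9.31079427e-06]), 'eef_pos': array([ 0.22247021, -0.52937706,  0.1921972 ]), 'tcp_rot': array([-1.79884285e+02, -7.74813992e-03,  2.27947229e+01]), 'force': array([-0.50670301, -0.46027126, -0.43243876]), 'ft_torque': array([-0.00414116,  0.0308485 , -0.07040295]), 'finger_force': 0.0, 'opening': 0.08546513768105822} 0.0187
scene [1.09668554 0.0197532  0.78105425] 49.54499388286819
boat_dot 0.89 [485. 259.] [0.594 0.308 0.06 ]
carrier_dot 0.81 [194. 225.] [ 0.507 -0.194  0.06 ]
boat_plinth 0.91 [436. 309.] [0.654 0.226 0.   ]
boat_plinth 0.43 [314. 267.] [0.561 0.018 0.   ]
side [0.18857069 0.60059717 0.59858061] 56.73119112822525
boat_dot 0.91 [194. 326.] [0.596 0.304 0.06 ]
carrier_dot 0.77 [375. 193.] [ 0.508 -0.191  0.06 ]
boat_plinth 0.9 [204. 307.] [0.657 0.227 0.   ]
boat_plinth 0.67 [375. 195.] [ 0.54  -0.273  0.   ]
wrist [ 0.28265383 -0.50501201  0.37273289] 58.03784570152809
```

View pics/scene0.png

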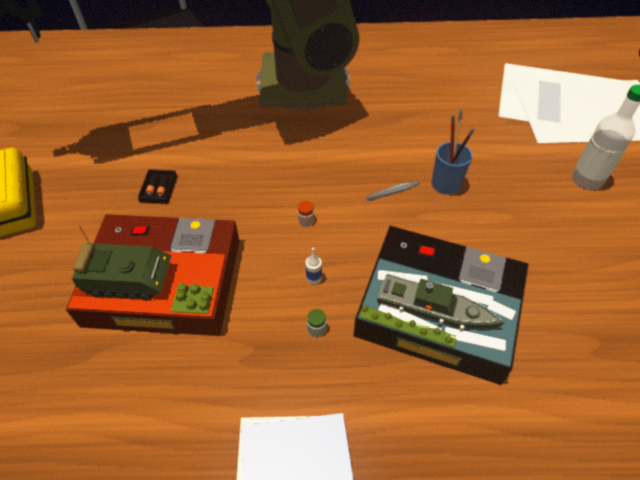

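View pics/side0.png

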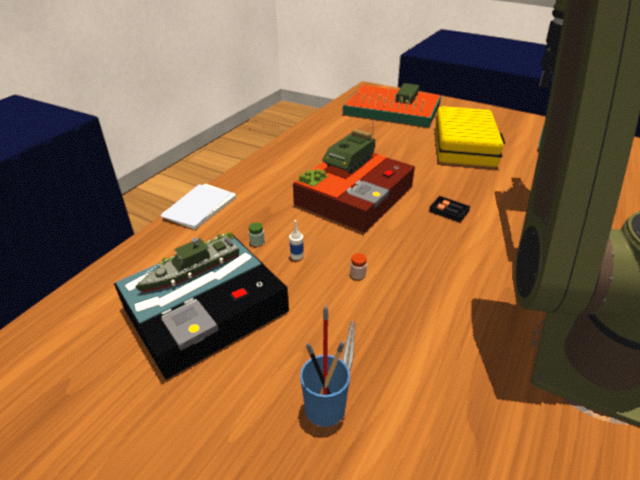

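The two cameras agree on the boat dot at about (0.595, 0.306, 0.06), seen at scene (485,259) and side (194,326). That gives a plinth yaw of about -22°. I'll lift, close the fingers and swing over with clearance above the carrier's aerial.

Call:
drive_tool(
  series=[
    [0,0,0,0,0,0.5,1],
    [0,0,0.05,0,0,0.5,1],
    [0,0,0.058,0.32,0.46,0,1],
    [0,0,0.058,0.32,0.46,0,1],
    [0,0,0.058,0.32,0.46,0,1],
    [0,0,0.058,0.32,0.46,0,1],
    [0,0,0.058,0.32,0.46,0,1],
    [0,0,0.058,0.32,0.46,0,1],
    [0,0,0.058,0.32,0.46,0,1],
    [0,0,0.058,0.16,0.56,0,1],
    [0,0,0.058,0.16,0.56,0,1],
    [0,0,0.058,0.16,0.56,0,1],
  ],
)

```text
clock: 2.1
eef_pos: [0.4951, -0.0383, 0.2933]
tcp_rot: [180.0, 0.0, 136.5]
force: [0.7, -0.2, -0.5]
opening: -0.0003
finger_force: 0.0
```

Call:
drive_tool(
  series=[
    [0,0,0.058,0.16,0.56,0,1],
    [0,0,0.058,0.16,0.56,0,1],
    [0,0,0,0.16,0.56,0,1],
    [0,0,0,0.16,0.56,0,1],
    [0,0,0,0.16,0.56,0,1],
    [0,0,0,0.1,0.3,0,1],
    [0,0,0,0,0,-0.4,1],
    [0,0,0,0,0,-0.4,1],
    [0,0,0,0,0,0,1],
    [0,0,0,0,0,0,1],
  ],
)

```text
clock: 3.35
eef_pos: [0.5856, 0.2701, 0.2145]
tcp_rot: [179.9, 0.1, 157.1]
force: [-0.2, 0.4, 0.8]
opening: 0.0001
finger_force: 0.0
```

```bash
python3 - <<'E'
from h import *
s=ctrl.read_state(); print(s["clock"],s["eef_pos"],s["tcp_rot"],s["qpos"],s["opening"],s["force"])
p=pose("wrist"); im,d=eyes.snapshot("wrist"); cv2.imwrite("pics/w1.png",im)
for n in ["boat_dot","boat_panel"]:
    for r in eyes.spot_point("wrist",n)[:2]:
        print(n,r["score"],r["centre"],onplane(p,r["centre"],0.06))
m=cv2.inRange(cv2.cvtColor(im,cv2.COLOR_BGR2HSV),(22,150,120),(36,255,255))
n,l,st,c=cv2.connectedComponentsWithStats(m)
for k in range(1,n):
    if st[k,4]>60: print(st[k],c[k],onplane(p,c[k],.06),d[int(c[k][1]),int(c[k][0])])
for c in["scene","side"]:
    eyes.snapshot(c)
    for r in eyes.spot_point(c,"brush_mug_mid")[:1]: print(onplane(pose(c),r["centre"],.06))
E
```

```text
3.35 [0.58564175 0.27012505 0.21449903] [1.79924606e+02 7.77438985e-02 1.57060472e+02] [ 2.10094286e+01  2.23207595e+01  7.57144388e+01  3.28607122e-04
  8.18565044e+01 -4.60511409e+01] 0.0001320385782362208 [-0.15203296  0.42099992  0.81497189]
boat_dot 0.7 [367.4, 203.2] [0.59250161 0.30453701 0.06      ]
boat_panel 0.71 [367.4, 223.1] [0.60733578 0.29867834 0.06      ]
[359 194  20  20 279] [368.52329749 202.93189964] [0.59264739 0.30542553 0.06      ] 0.33873814
[0.38366715 0.28764242 0.06      ]
[0.3626885  0.30500722 0.06      ]
```

View pics/w1.png

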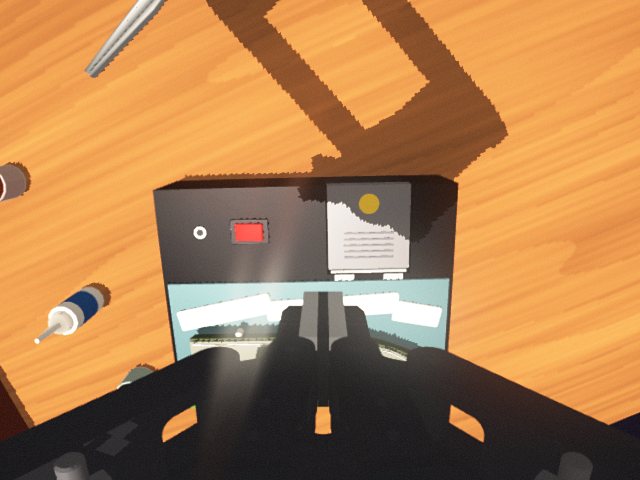

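The wrist view shows the hatch shut and square to the picture, with the dot at pixel (368,203), which is (0.593, 0.305). Next I'll move above it and descend close.

Call:
drive_tool(
  series=[
    [0,0,0,0.07,0.35,0,1],
    [0,0,0,0,0,-0.5,1],
    [0,0,0,0,0,-0.5,1],
    [0,0,0,0,0,-0.3,1],
    [0,0,0,0,0,-0.1,1],
    [0,0,0,0,0,0,1],
    [0,0,0,0,0,0,1],
  ],
)

```text
clock: 4.58
eef_pos: [0.5932, 0.3055, 0.0751]
tcp_rot: [179.9, 0.1, 157.1]
force: [0.6, -0.2, -1.0]
opening: -0.0002
finger_force: 0.0
```

```bash
python3 - <<'E'
from h import *
s=ctrl.read_state(); print(s["clock"],s["eef_pos"],s["force"])
p=pose("wrist"); im,d=eyes.snapshot("wrist"); cv2.imwrite("pics/w2.png",im)
print(eyes.spot_point("wrist","boat_dot")[:1], proj(p,[s["eef_pos"],[.593,.305,.06]]))
E
```

```text
4.575 [0.59323307 0.30547525 0.07505087] [ 0.6497168  -0.15273591 -0.96968593]
[{'centre': [322.0, 269.5], 'score': 0.65}] [[324.27812712 280.18145835]
 [322.99747262 269.13005169]]
```

View pics/w2.png

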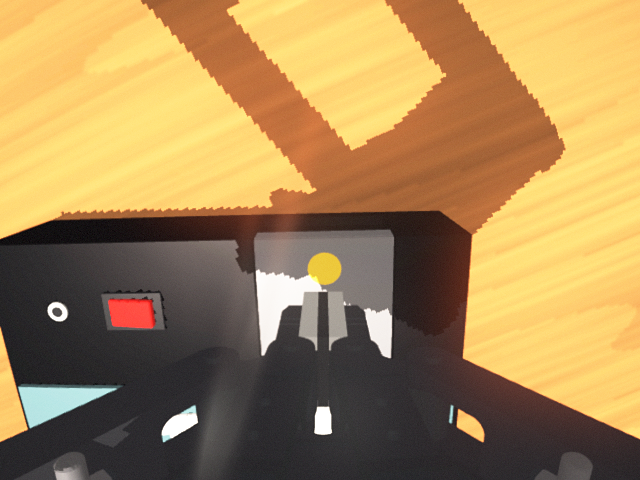

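```bash
python3 - <<'E'
from h import *
s=ctrl.read_state(); p=pose("wrist"); im,d=eyes.snapshot("wrist")
i=p[0]; print(np.round(i["mount"],3), i["dist_coeffs"])
Rt=R.from_euler("xyz",s["tcp_rot"],degrees=True).as_matrix()
for u,v in [(312,295),(333,295),(312,310),(333,310),(333,330),(312,340),(323,269),(312,285)]:
    z=d[v,u]; q=cv2.undistortPoints(np.array([[[u,v]]],float),K(i),np.array(i["dist_coeffs"],float))[0,0]
    w=p[1]@(np.array([q[0],q[1],1])*z)+p[2]
    print(u,v,z,"world",np.round(w,4),"tool",np.round(Rt.T@(w-s["eef_pos"]),4))
E
```

```text
[[-0.002 -0.966 -0.26   0.066]
 [ 1.    -0.001 -0.001 -0.   ]
 [ 0.001 -0.26   0.966 -0.18 ]
 [ 0.     0.     0.     1.   ]] [-0.07809001  0.          0.          0.          0.        ]
312 295 0.1445681 world [0.581  0.3058 0.1198] tool [ 0.0111 -0.0042 -0.0448]
333 295 0.14413413 world [0.5836 0.3123 0.1202] tool [ 0.0113  0.0028 -0.0452]
312 310 0.13172154 world [0.5807 0.3063 0.1329] tool [ 0.0115 -0.0039 -0.0579]
333 310 0.13305204 world [0.5837 0.312  0.1317] tool [ 0.011   0.0025 -0.0567]
333 330 0.119498536 world [0.5834 0.3117 0.1457] tool [ 0.0112  0.0022 -0.0707]
312 340 0.11549082 world [0.5819 0.3062 0.1501] tool [ 0.0104 -0.0035 -0.0751]
323 269 0.2048989 world [0.5927 0.305  0.0602] tool [ 0.0002 -0.0006  0.0148]
312 285 0.20845477 world [0.5985 0.2968 0.0589] tool [-0.0084 -0.0059  0.0162]
```

The dot is visible where the fingertip should hide it, so I'll check the real fingertip height from the other cameras.

```bash
python3 - <<'E'
from h import *
s=ctrl.read_state(); out=[]
for c in ["side","scene"]:
    p=pose(c); im,d=eyes.snapshot(c)
    a=proj(p,[s["eef_pos"],s["eef_pos"]+[0,0,.045],[.593,.305,.06]]); print(c,a)
    u,v=a[0].astype(int); v=max(75,v);u=max(u,100)
    crop=cv2.resize(im[v-75:v+75,u-50:u+50],None,fx=4,fy=4,interpolation=cv2.INTER_CUBIC)
    for q,col in zip(a,[(0,0,255),(255,0,0),(255,0,255)]):
        cv2.circle(crop,(int((q[0]-u+50)*4),int((q[1]-v+75)*4)),3,col,-1)
    out.append(crop)
cv2.imwrite("pics/c3.png",np.hstack(out))
E
```

```text
side [[192.70207959 321.17799278]
 [187.01223918 301.04266501]
 [194.53170156 327.25488733]]
scene [[485.89875672 253.11930052]
 [492.94509119 236.5702038 ]
 [483.53629766 258.37487912]]
```

View pics/c3.png

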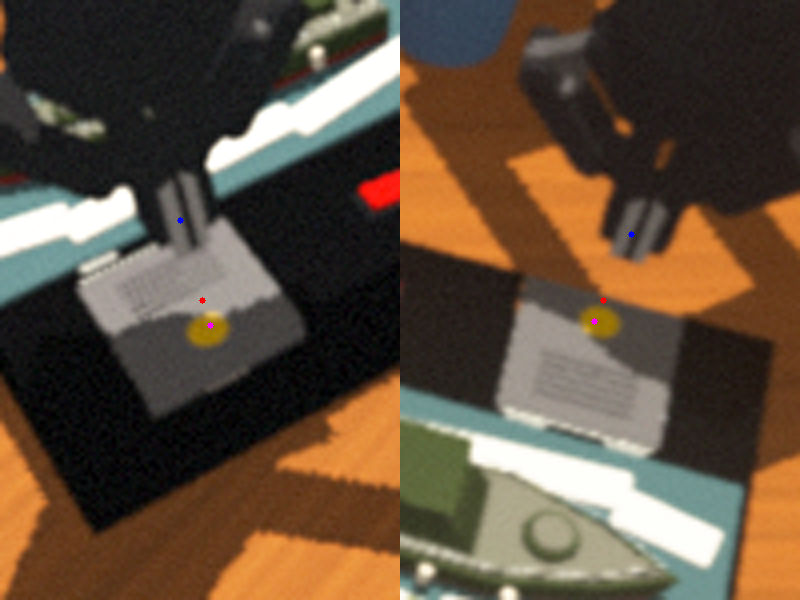

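The real fingertips end about 30–40 mm above the reported TCP: crop tip at (190,250) in the side view, with the TCP mark at (202,300). Position across the tool is fine, so I'll go down in small steps and watch the force.

Call:
drive_tool(
  series=[
    [0,0,0,0,0,-0.05,1],
    [0,0,0,0,0,-0.05,1],
    [0,0,0,0,0,-0.03,1],
    [0,0,0,0,0,0,1],
  ],
)

```text
clock: 5.32
eef_pos: [0.5913, 0.3047, 0.0594]
tcp_rot: [-180.0, -0.0, 157.1]
force: [0.3, 1.2, -0.1]
opening: -0.0003
finger_force: 0.0
```

Call:
drive_tool(
  series=[
    [0,0,0,0,0,-0.04,1],
    [0,0,0,0,0,-0.04,1],
    [0,0,0,0,0,0,1],
  ],
)

```text
clock: 5.7
eef_pos: [0.5913, 0.3047, 0.0516]
tcp_rot: [-180.0, -0.0, 157.1]
force: [0.3, 0.4, -1.5]
opening: 0.0003
finger_force: 0.0
```

```bash
python3 - <<'E'
from h import *
s=ctrl.read_state(); print(s["clock"],s["eef_pos"],s["force"],s["ft_torque"]); out=[]
for c in ["side","scene"]:
    p=pose(c); im,d=eyes.snapshot(c)
    a=proj(p,[s["eef_pos"],s["eef_pos"]+[0,0,.03],s["eef_pos"]+[0,0,.04]]); print(c,a)
    u,v=a[0].astype(int); u=max(u,50)
    crop=cv2.resize(im[v-75:v+75,u-50:u+50],None,fx=4,fy=4,interpolation=cv2.INTER_CUBIC)
    for q,col in zip(a,[(0,0,255),(255,0,0),(255,0,255)]):
        cv2.circle(crop,(int((q[0]-u+50)*4),int((q[1]-v+75)*4)),2,col,-1)
    out.append(crop)
cv2.imwrite("pics/c4.png",np.hstack(out))
E
```

```text
5.7 [0.59131366 0.30471962 0.05157584] [ 0.32929592  0.43404464 -1.46640214] [-0.02635134  0.03638928  0.02089615]
side [[196.43700911 331.04091019]
 [192.85325446 318.37349799]
 [191.61948548 313.99018992]]
scene [[481.93907267 260.43458646]
 [486.35411464 250.00618162]
 [487.88108717 246.40037364]]
```

View pics/c4.png

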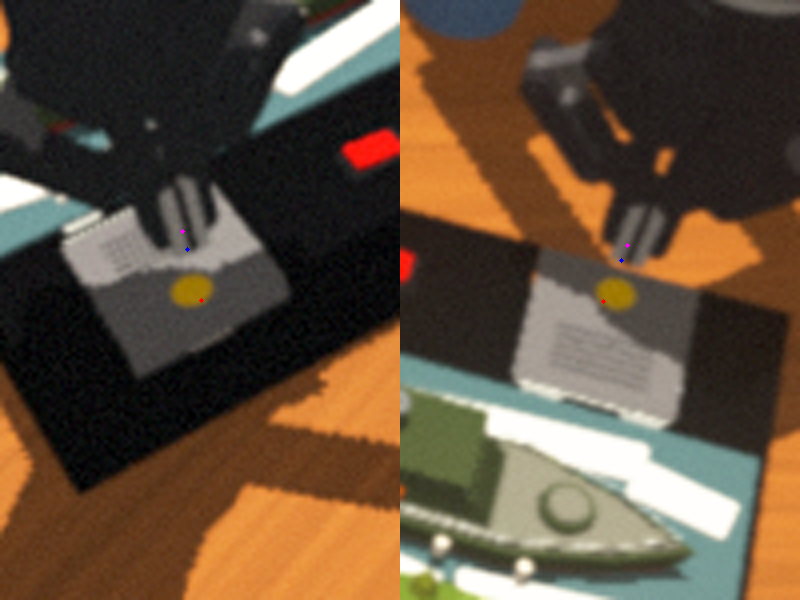

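No contact at TCP z = 0.052, and the tip sits about 30 mm above the TCP. Contact is expected near TCP z ≈ 0.03.

Call:
drive_tool(
  series=[
    [0,0,0,0.015,0,-0.04,1],
    [0,0,0,0,0,-0.04,1],
    [0,0,0,0,0,-0.04,1],
    [0,0,0,0,0,-0.03,1],
    [0,0,0,0,0,0,1],
  ],
)

```text
clock: 6.42
eef_pos: [0.5929, 0.3048, 0.0366]
tcp_rot: [-180.0, -0.0, 157.1]
force: [-0.4, 0.3, 0.0]
opening: 0.0
finger_force: 0.0
```

```bash
python3 - <<'E'
from h import *
s=ctrl.read_state(); print(s["clock"],s["eef_pos"],s["force"],s["ft_torque"]); out=[]
p=pose("wrist"); im,d=eyes.snapshot("wrist"); out.append(cv2.resize(im[200:350,270:370],None,fx=4,fy=4))
print(eyes.spot_point("wrist","boat_dot")[:1])
for c in ["scene"]:
    p=pose(c); im,d=eyes.snapshot(c)
    u,v=proj(p,[s["eef_pos"]])[0].astype(int)
    out.append(cv2.resize(im[v-75:v+75,u-50:u+50],None,fx=4,fy=4,interpolation=cv2.INTER_CUBIC))
cv2.imwrite("pics/c5.png",np.hstack(out))
E
```

```text
6.425 [0.59290876 0.30475645 0.03662949] [-0.35614339  0.2713774   0.03360266] [ 0.03040895  0.0086327  -0.01131774]
[{'centre': [324.1, 299.3], 'score': 0.68}]
```

View pics/c5.png

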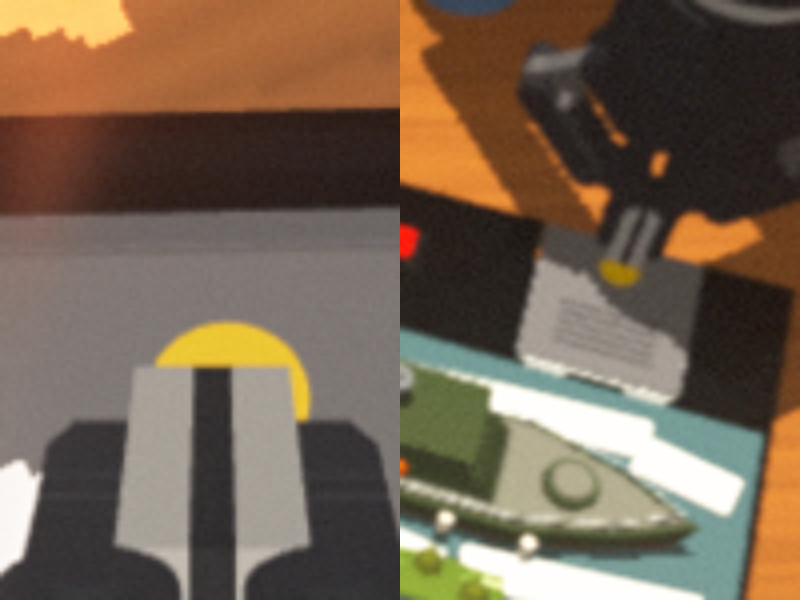

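Fingertip is just above the dot (dot in the wrist crop at (232,380), tips covering its lower half). I'll continue in 2 mm steps.

Call:
drive_tool(
  series=[
    [0,0,0,0,0,-0.02,1],
    [0,0,0,0,0,-0.02,1],
    [0,0,0,0,0,0,1],
  ],
)

```text
clock: 6.95
eef_pos: [0.593, 0.3048, 0.0328]
tcp_rot: [-180.0, -0.0, 157.1]
force: [0.4, -0.3, 0.3]
opening: 0.0
finger_force: 0.0
```

Call:
drive_tool(
  series=[
    [0,0,0,0,0,-0.02,1],
    [0,0,0,0,0,0,1],
  ],
)

```text
clock: 7.2
eef_pos: [0.5931, 0.3048, 0.0309]
tcp_rot: [-180.0, -0.0, 157.1]
force: [-0.8, -0.2, -0.7]
opening: 0.0
finger_force: 0.0
```

Call:
drive_tool(
  series=[
    [0,0,0,0,0,-0.02,1],
    [0,0,0,0,0,0,1],
  ],
)

```text
clock: 7.45
eef_pos: [0.5931, 0.3048, 0.0289]
tcp_rot: [-180.0, -0.0, 157.1]
force: [-0.2, 1.0, 0.6]
opening: 0.0003
finger_force: 0.0
```

Call:
drive_tool(
  series=[
    [0,0,0,0,0,-0.02,1],
    [0,0,0,0,0,0,1],
  ],
)

```text
clock: 7.7
eef_pos: [0.593, 0.3048, 0.0269]
tcp_rot: [-180.0, -0.0, 157.1]
force: [-0.6, -0.4, -0.1]
opening: 0.0004
finger_force: 0.0
```

Call:
drive_tool(
  series=[
    [0,0,0,0,0,-0.02,1],
    [0,0,0,0,0,0,1],
  ],
)

```text
clock: 7.95
eef_pos: [0.5931, 0.3048, 0.0249]
tcp_rot: [-180.0, -0.0, 157.1]
force: [-0.3, -0.1, 0.3]
opening: -0.0001
finger_force: 0.0
```

```bash
python3 - <<'E'
from h import *
s=ctrl.read_state(); print(s["clock"],s["eef_pos"],s["force"],s["ft_torque"]); i,Rm,t=pose("wrist")
im,d=eyes.snapshot("wrist"); cv2.imwrite("pics/w6.png",cv2.resize(im[200:350,220:420],None,fx=4,fy=4))
# hatch-surface vs plinth-surface height profile beside the finger
for u,v in [(323,270),(323,280),(323,286),(270,290),(380,290),(290,285),(355,285),(200,290),(150,290)]:
    z=np.median(d[v-1:v+2,u-1:u+2]); q=cv2.undistortPoints(np.array([[[u,v]]],float),K(i),np.array(i["dist_coeffs"],float))[0,0]
    print(u,v,np.round(Rm@(np.array([q[0],q[1],1])*z)+t,4))
E
```

```text
7.95 [0.59309047 0.30483286 0.02490208] [-0.25743469 -0.07434681  0.32434058] [-0.01783625 -0.02093807  0.01437335]
323 270 [0.5789 0.3103 0.0558]
323 280 [0.5811 0.3093 0.0598]
323 286 [0.5834 0.3084 0.0593]
270 290 [0.5774 0.2902 0.0592]
380 290 [0.5931 0.3266 0.0586]
290 285 [0.5784 0.2976 0.0593]
355 285 [0.5874 0.3191 0.0594]
200 290 [0.5676 0.2666 0.0589]
150 290 [0.5604 0.2496 0.059 ]
```

View pics/w6.png

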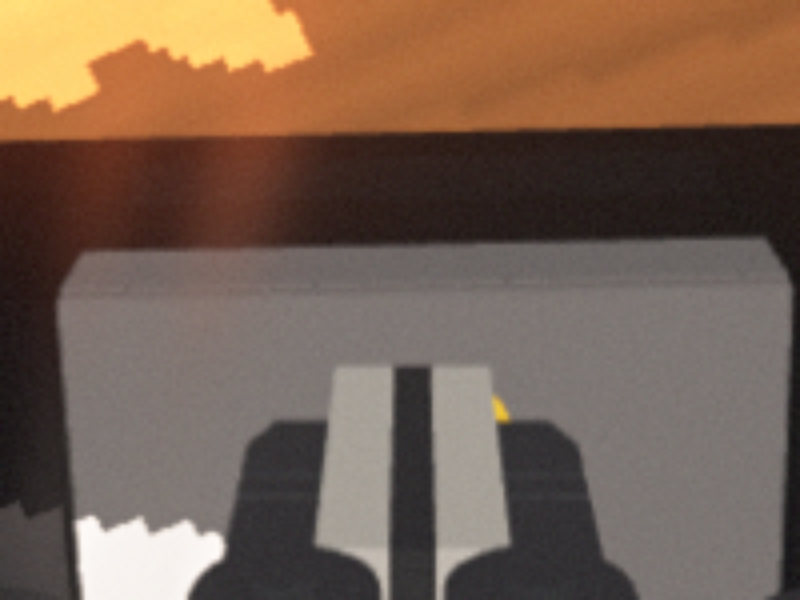

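Still no contact, and the hatch depth reads 0.059 (flush). From the wrist depth the tip is about 43 mm above the TCP, so contact should come at about 0.017.

Call:
drive_tool(
  series=[
    [0,0,0,0,0,-0.02,1],
    [0,0,0,0,0,-0.02,1],
    [0,0,0,0,0,0,1],
  ],
)

```text
clock: 8.38
eef_pos: [0.5933, 0.305, 0.0214]
tcp_rot: [180.0, 0.0, 157.1]
force: [-1.5, -0.7, 3.5]
opening: 0.0003
finger_force: 1.6
```

Call:
drive_tool(
  series=[
    [0,0,0,0,0,-0.02,1],
    [0,0,0,0,0,0,1],
  ],
)

```text
clock: 8.62
eef_pos: [0.5933, 0.305, 0.0192]
tcp_rot: [180.0, 0.0, 157.1]
force: [0.2, 0.6, 3.2]
opening: -0.0002
finger_force: 1.8
```

Call:
drive_tool(
  series=[
    [0,0,0,0,0,-0.015,1],
    [0,0,0,0,0,0,1],
  ],
)

```text
clock: 8.88
eef_pos: [0.5934, 0.3049, 0.0176]
tcp_rot: [180.0, 0.0, 157.1]
force: [-0.9, -0.2, 3.9]
opening: 0.0004
finger_force: 1.9
```

In contact at about 3.5 N. I'll press on until the stop shows in the force.

Call:
drive_tool(
  series=[
    [0,0,0,0,0,-0.01,1],
    [0,0,0,0,0,0,1],
  ],
)

```text
clock: 9.12
eef_pos: [0.5934, 0.3049, 0.0169]
tcp_rot: [180.0, 0.0, 157.1]
force: [-0.6, -1.1, 4.8]
opening: -0.0005
finger_force: 2.5
```

Call:
drive_tool(
  series=[
    [0,0,0,0,0,-0.01,1],
    [0,0,0,0,0,0,1],
  ],
)

```text
clock: 9.38
eef_pos: [0.5935, 0.305, 0.0166]
tcp_rot: [180.0, 0.0, 157.1]
force: [-1.6, -0.6, 8.4]
opening: -0.0001
finger_force: 4.4
```

The force rose to 8.4 N with almost no travel, so the hatch is fully in. I'll let go straight up and quickly, then wait.

Call:
drive_tool(
  series=[
    [0,0,0,0,0,0.5,1],
    [0,0,0,0,0,0.55,1],
    [0,0,0,0,0,0.55,1],
    [0,0,0,-0.1,0.05,0.4,1],
    [0,0,0,-0.2,0.1,0.2,1],
    [0,0,0,-0.2,0.1,0,1],
    [0,0,0,0,0,0,1],
    [0,0,0,0,0,0,1],
    [0,0,0,0,0,0,1],
    [0,0,0,0,0,0,1],
    [0,0,0,0,0,0,1],
    [0,0,0,0,0,0,1],
  ],
)

```text
clock: 10.88
eef_pos: [0.5435, 0.3297, 0.2355]
tcp_rot: [-180.0, 0.0, 157.0]
force: [0.1, -0.8, -0.6]
opening: -0.0004
finger_force: 0.0
```

```bash
python3 - <<'E'
from h import *
s=ctrl.read_state(); print(s["clock"],s["eef_pos"],s["force"])
a,_=eyes.snapshot("side"); b,_=eyes.snapshot("wrist")
cv2.imwrite("pics/o1.png",np.hstack([cv2.resize(a[200:420,80:340],(400,338)),cv2.resize(b,(400,300))[:338] if 0 else cv2.copyMakeBorder(cv2.resize(b,(400,300)),0,38,0,0,0)]))
E
```

```text
10.875 [0.54345356 0.32972531 0.2355383 ] [ 0.12339091 -0.76674263 -0.55324536]
```

View pics/o1.png

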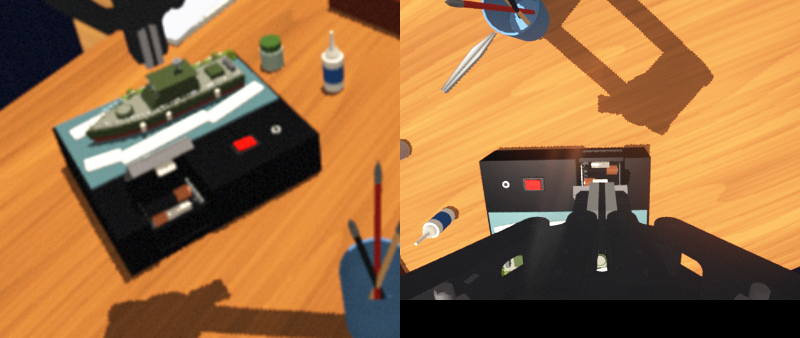

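The hatch is standing open: the battery bay shows at (175,205) in the left view, with the plate tilted up near (155,155). The hand is well clear. Next I'll watch for over two seconds.

Call:
drive_tool(
  series=[
    [0,0,0,0,0,0,1],
    [0,0,0,0,0,0,1],
    [0,0,0,0,0,0,1],
    [0,0,0,0,0,0,1],
    [0,0,0,0,0,0,1],
    [0,0,0,0,0,0,1],
    [0,0,0,0,0,0,1],
    [0,0,0,0,0,0,1],
    [0,0,0,0,0,0,1],
    [0,0,0,0,0,0,1],
    [0,0,0,0,0,0,1],
    [0,0,0,0,0,0,1],
  ],
)

```text
clock: 12.48
eef_pos: [0.5432, 0.3299, 0.2356]
tcp_rot: [-180.0, -0.0, 157.1]
force: [-0.6, 0.1, 0.8]
opening: 0.0001
finger_force: 0.0
```

Call:
drive_tool(
  series=[
    [0,0,0,0,0,0,1],
    [0,0,0,0,0,0,1],
    [0,0,0,0,0,0,1],
    [0,0,0,0,0,0,1],
    [0,0,0,0,0,0,1],
    [0,0,0,0,0,0,1],
    [0,0,0,0,0,0,1],
    [0,0,0,0,0,0,1],
    [0,0,0,0,0,0,1],
    [0,0,0,0,0,0,1],
    [0,0,0,0,0,0,1],
    [0,0,0,0,0,0,1],
  ],
)

```text
clock: 13.98
eef_pos: [0.5433, 0.3299, 0.2356]
tcp_rot: [180.0, 0.0, 157.1]
force: [-0.5, -0.7, -0.3]
opening: -0.0003
finger_force: 0.0
```

```bash
python3 - <<'E'
from h import *
a,_=eyes.snapshot("side"); cv2.imwrite("pics/o2.png",a[100:420,80:480])
E
```

```text
(no output)
```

View pics/o2.png

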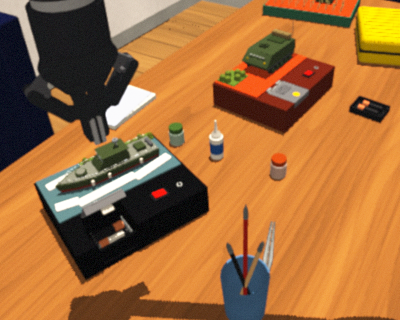

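After 3 s the boat's hatch is still open (bay at (112,232)), the carrier's hatch is shut (285,92), and nothing else has moved.

```bash
python3 -c "
from station import order
print(order.hand_in())"
```

```text
the job is handed in; nothing more can be done
None
```

The boat plinth's hatch was pressed fully in once and popped open; it was still open 3 s later with the hand clear, the carrier's hatch is shut, nothing else was moved, and the job is handed in.

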